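Set the last wand and level the display stand

TASK

On this mineral stall, take the pink stone wand out of the cardboard rack and drop it, foot down and point up, into the empty hole of the wooden wand holder on the display stand. Then turn the orange wing knob of the stand's levelling foot until the bubble of the spirit level lying along the shelf stays between its two black lines, with your hand off the level. Finish by pressing down on the level, gently but firmly enough that it is held on the shelf (about 5 to 10 N), with the bubble still between the lines: end the job while still pressing, and leave the green wand and the other goods where they are.

Things in the scene. Friction and masses are not known exactly. Their poses are not given: they have to be found in the camera images.
- wand_mid (a point): Centre (half-way up) of the pink stone wand: round rod 18 mm in diameter, 130 mm long, 88 g, its top 22 mm tapering to a point. It stands upright (own z = up) in one of the rack's two holes; foot 65 mm below this point, tip 65 mm above. Grip it 95 to 105 mm above its foot, with the fingers closing across the rack's length.
- wand_foot (a point): Centre of the foot (lower end) of the pink wand.
- green_wand_mid (a point): Centre of a green stone wand of the same size in the rack's other hole (70 mm from the pink one, along the rack's length); leave it there.
- rack: Cardboard-covered rack on the table, origin under its centre: block 130 mm (own x) x 50 mm (own y) x 45 mm high; two square holes 22 mm wide and 39 mm deep lie 35 mm either side of the middle along its x, a wand in each; 85 mm of each wand stands clear.
- hole_mouth (a point): Centre of the mouth of the empty hole in the wooden wand holder on the shelf; axes as shelf_mid's. Hole 25 mm wide, 34 mm deep. Holder 130 mm (x) x 40 mm (y) x 40 mm high, this mouth on its top face. Two fixed wands (green, black) stand 42 and 84 mm from this hole along -x and reach 96 mm above the mouth; fingers that close along y pass beside them.
- shelf_mid (a point): Middle of the wooden shelf on its top face, 70 mm above the table when level; shelf 150 mm (x) x 310 mm (y). Its y axis runs towards the levelling foot's knob, x across the shelf away from the robot, z up. The shelf hinges at its -y end, 165 mm from this point, and its knob end starts too low.
- knob_grip (a point): On the axis of the levelling foot's knob, at gripping height: orange upright wing 50 mm long (along this point's x) x 14 mm thick (along y), reaching from 21 mm below this point to 13 mm above it, on a black disc 48 mm wide. It sits 175 mm from shelf_mid along the shelf's y. Pinch the wing across its thickness; the point turns with it.
- foot_knob (a joint): Turn of the levelling foot's knob, rad; grows clockwise seen from above, which raises the knob end of the shelf (0.012 rad of tilt, 4 mm, per rad). Range -1.2 to 3.2; friction 0.08 N m, stays where left. Level lies 0.7 to 1.9 rad clockwise of the start, differently in each run (uneven ground): regrip if more than about 1.2 rad is needed.
- level_mid (a point): Centre of the spirit level: aluminium bar 180 mm (own x) x 26 mm (own y) x 30 mm high, 350 g, lying loose along the shelf, own x towards the knob to within about 5 degrees. A green-yellow vial 76 mm long lies in a notch in the middle of its top; two blue pads, 46 x 22 mm, cover the flat ends of its top.
- bubble (a joint): Place of the white bubble (16 mm long seen from above) in the level's vial, m from its middle, + along the level's own x (towards the knob). It runs to the high end, 1 mm per 0.001 rad of tilt, so turning the knob clockwise moves it to + by about 12 mm per rad; settles in about 1 s. Black lines 11.5 mm either side of the middle; between the lines = within 4 mm of the middle.
- pad_a (a point): Middle of the blue pad on top of the level, at its knob end, 64 mm from its centre: press here, straight down.
- pad_b (a point): Middle of the blue pad at the level's other end; pressing here does as well.
- ball_center (a point): Centre of a dark red stone ball 60 mm wide fixed on a round wooden base; leave it.
- jar: Amber jar 60 mm wide, 85 mm high, origin under its centre; leave it.
- gift_box: Small cardboard box 75 x 75 x 45 mm, origin under its centre; leave it.
- loupe: Black loupe 36 mm wide, 30 mm high, origin under its centre; leave it.
Mind the look-alikes: they are no part of the job. There is more than one size of the part that bears level_mid; the job needs the larger.

How it is judged:
By the outcome, as a careful person would: the job done as asked, in the order asked, and still so for the second after the job is handed in, while the arm keeps its last pose, push and grip.
It also fails if it takes over 67 s, if anything falls off the work surface, if the arm or the gripper's body presses on something with over 40 N, if the wrist force passes 120 N, or if a joint passes its speed limit or range.

ROBOT

A 7-joint arm with a two-finger parallel gripper is mounted at the origin on the work surface. World frame = base frame: x ahead of the robot, y to its left, z up, the work surface at z = 0. Lengths are in m, angles in rad, forces in N, time in s.
With the tool pointing down it reaches from about 0.4 to 0.875 m from the base axis. Payload 19.3 kg.
Tool frame: the origin (TCP) lies midway between the tips of the shut fingers; the grasp point (between the pads) lies 19 mm behind it (ctrl.grasp_offset is the distance from the TCP to the grasp point, in m); z points along the fingers, x is the direction in which the jaws open and shut, and the axes are right-handed (so a half turn about z gives the same grasp; the last joint's range is limited). The gripper opens to 85 mm and grips with 20 to 120 N. Pads are 22 mm wide; open, the fingers measure 114 mm over their backs; the gripper's body (76 mm by 85 mm) begins 54 mm behind the grasp point. The pads swing forward as they close: fully open they stand 13 mm farther back than shut.
Start: joints at [-0.07, 0.521, -0.036, 1.599, 0.021, 1.021, -0.113], TCP at [0.625, -0, 0.231] pointing down, gripper open.
Joint ranges: [-2.91, 2.91], [-0.3, 2.13], [-1.5, 1.42], [0.17, 2.43], [-1.26, 4.41], [0.16, 1.93], [-2.52, 2.52]. Speed limits (rad/s): [1.89, 1.89, 2.39, 2.39, 3.01, 3.01, 3.01].

INTERFACE

Orientations are given as [roll, pitch, yaw] about the fixed x, y, z axes, in that order (R = Rz(yaw) Ry(pitch) Rx(roll)).
In Python, from workcell import ctrl, imaging, nets gives the robot as it stands.
- The arm moves only by the tool servo_tool, never from a script. Its argument "targets" is a list of rows, each a list of 6 numbers: the shift along the tool's x, y, z in mm, then the turn, a rotation vector about the tool's x, y, z in rad. A call has exactly 10 rows; each row is the pose to reach, as a shift and turn from the pose commanded when the call began, along the tool's axes at that moment; what a row does not reach only later rows make up. A row lasts 1/10 s, in which the tool goes at most 50 mm and 8.59 degrees, less where a joint would pass 70% of its speed; a pose out of reach is approached as far as the arm can. A call with a gripper value outside its range is refused whole. "claw" is the finger opening in mm, from 0 to 85.4, set as the call begins (left out, the last holds). The fingers move at their own pace and stop on an object; "grip_force" is the grip in N (left out, the last holds). Time passes only in rows, so rows that repeat a pose let the fingers close, or fill a call up. It gives the time, the measured TCP pose, the force and the opening at its end, in the units of the state.
- ctrl.observe(): the state, without advancing time (a new reading comes with each control period).
- imaging.camera(name): name is "scene" or "side" or "wrist"; returns a dict with "image" (480x640x3 uint8, blue, green, red), "K" (3x3 intrinsics, pixels), "rvec" (rotation vector, rad) and "tvec" (3), from world to camera coordinates, as OpenCV has them; the wrist camera has in their place "T_tool_cam" (4x4, takes a point from camera to tool coordinates, whose origin is the TCP and whose axes are the tool frame's). Camera axes: x right, y down, z forward; pixel columns grow to the right and rows downward; lengths in m; the calibration is good to about 2 mm. A picture is of the moment at which its call begins: read the wrist's pose just before it. There is no depth.
- ctrl.job_done(): hands the job in, once; it reports no verdict.
Trained networks look in the newest picture that a camera, given by its name, has taken for a name from the list of things; names that differ only in an ending like _2 or _b are one class to them, and where a whole thing is asked for, a point or a joint stands for the part that bears it (a point fixed in the world has none). Each returns a list of dicts, best first, with "conf" (0 to 1); they miss things now and then, are a little off and sometimes report something else, mostly with a low value. They report only what shows in the picture. A call takes as long as a camera call. They do not tell look-alikes from the thing itself.
- nets.find_in(name, camera): "position" ([x, y, z] in m, in world coordinates, good to about 4 mm: the middle of the surface that is visible of it).
- nets.regions_of(name, camera): "region" (480x640 bool, what is visible of it).
The state is a dict: "clock": time; "joints": joint angles; "qd": joint speeds; "joint_efforts": joint torques, N m; "eef_pos": TCP position; "tcp_rot": TCP orientation; "wrist_force": force on the tool from outside, world axes, zero at the start; "wrist_torque": the same for the moment, N m; "opening": opening from 0.0 (shut) to 1.0 (fully open).
Only numpy, scipy, OpenCV 4.12 (cv2) and the standard library are available. Lean on these libraries where they do the work, as an engineer would, in place of code of your own. Each camera call takes 0.05 s, during which the arm holds its last target.

## Working session

There is one attempt and no reset: what is moved stays moved. The work goes in short steps, Python scripts to look and compute and a tool call to move; the robot and the scene stay as the last step left them, time stands still between calls to the robot, and variables do not carry over. Pictures are saved under pics/ and viewed, and the job is handed in when it is done.

Besides the shell and the picture viewer there is one more tool, called after "Emit:" as name([rows], argument=value, ...), one row to a line, values as JSON. servo_tool: Moves the arm, as the interface text tells. Its arguments: {"type":"object","properties":{"targets":{"type":"array"},"claw":{"type":"number"},"grip_force":{"type":"number"}},"required":["targets"]}

```bash
ls; mkdir -p pics
cat > h.py <<'E'
import numpy as np, cv2
from workcell import ctrl, imaging, nets
from scipy.spatial.transform import Rotation as R
def cam(name):
    s=ctrl.observe(); c=imaging.camera(name); K=np.array(c["K"])
    if name=="wrist":
        T=np.eye(4);T[:3,3]=s["eef_pos"];r=np.array(s["tcp_rot"])
        T[:3,:3]=R.from_euler('xyz',r).as_matrix() if r.size==3 else r
        Tc=T@np.array(c["T_tool_cam"])
    else:
        Rm=R.from_rotvec(np.array(c["rvec"]).ravel()).as_matrix();t=np.array(c["tvec"]).ravel()
        Tc=np.eye(4);Tc[:3,:3]=Rm.T;Tc[:3,3]=-Rm.T@t
    return c["image"],K,Tc
def proj(p,K,Tc):
    q=np.linalg.inv(Tc)@np.r_[p,1];u=K@q[:3];return u[:2]/u[2]
def onz(uv,z,K,Tc):
    d=Tc[:3,:3]@np.linalg.inv(K)@np.r_[uv,1];o=Tc[:3,3];return o+d*(z-o[2])/d[2]
E
python3 - <<'E'
from h import *
print(ctrl.observe())
for n in ["scene","side","wrist"]:
    im,K,T=cam(n); cv2.imwrite(f"pics/{n}0.png",im); print(n,K[0,0],T.round(3).tolist())
    for t in ["wand_mid","green_wand_mid","rack","hole_mouth","shelf_mid","knob_grip","level_mid","bubble","pad_a","pad_b","ball_center","jar"]:
        try: print(t,[(np.round(d["position"],3).tolist(),round(d["conf"],2)) for d in nets.find_in(t,n)])
        except Exception as e: print(t,e)
E
```

```text
pics
{'clock': 0.0, 'joints': array([-0.07017944,  0.52199727, -0.03628916,  1.60000839,  0.02122249,
        1.02110926, -0.1127734 ]), 'qd': array([-0.00077751,  0.00123355, -0.00046602, -0.00100675, -0.00059297,
       -0.00066893,  0.00012426]), 'joint_efforts': array([-4.24098413e-03, -9.27110124e+01,  1.97758444e+00, -3.69928443e+01,
        1.76317629e-02,  8.19846697e-03, -6.58496788e-05]), 'eef_pos': array([ 6.24659021e-01, -7.90738271e-05,  2.30736468e-01]), 'tcp_rot': array([ 3.14147271e+00,  1.13081203e-03, -2.53921162e-05]), 'wrist_force': array([-1.33356837, -0.30354834,  0.06549418]), 'wrist_torque': array([ 0.03381894,  0.0163171 , -0.00191525]), 'opening': 0.997456791235247}
scene 466.18264422641715 [[-0.74, 0.474, -0.477, 0.98], [0.673, 0.502, -0.544, 0.495], [-0.018, -0.723, -0.69, 0.752], [0.0, 0.0, 0.0, 1.0]]
wand_mid []
green_wand_mid []
rack [([0.51, -0.229, 0.03], 0.87)]
hole_mouth [([0.589, 0.131, 0.065], 0.62)]
shelf_mid [([0.586, 0.132, 0.067], 0.83)]
knob_grip [([0.557, 0.295, 0.077], 0.6)]
level_mid [([0.362, 0.062, 0.02], 0.95), ([0.682, -0.362, 0.058], 
[... 1128 characters left out ...]
0.373], [0.0, 0.0, 0.0, 1.0]]
wand_mid [([0.488, -0.236, 0.04], 0.62)]
green_wand_mid [([0.545, -0.243, 0.06], 0.64), ([0.695, -0.118, 0.056], 0.16)]
rack [([0.528, -0.229, 0.044], 0.75)]
hole_mouth [([0.59, 0.047, 0.07], 0.67)]
shelf_mid [([0.587, 0.043, 0.068], 0.68)]
knob_grip []
level_mid [([0.395, 0.053, 0.015], 0.82), ([0.564, 0.092, 0.096], 0.69)]
bubble [([0.557, 0.103, 0.096], 0.74), ([0.372, 0.059, 0.017], 0.6)]
pad_a [([0.388, 0.054, 0.014], 0.74), ([0.563, 0.091, 0.093], 0.73), ([0.49, -0.232, 0.04], 0.51)]
pad_b [([0.388, 0.054, 0.014], 0.74), ([0.563, 0.091, 0.093], 0.73), ([0.49, -0.232, 0.04], 0.51)]
ball_center [([0.7, -0.118, 0.054], 0.6)]
jar [([0.352, -0.356, 0.01], 0.6)]
```

View pics/scene0.png

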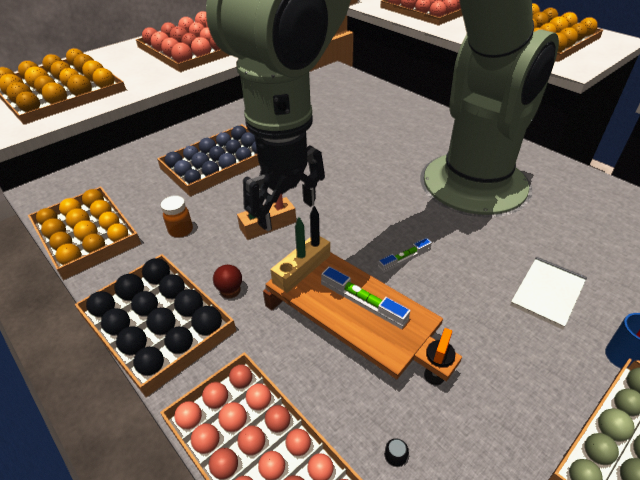

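View pics/side0.png

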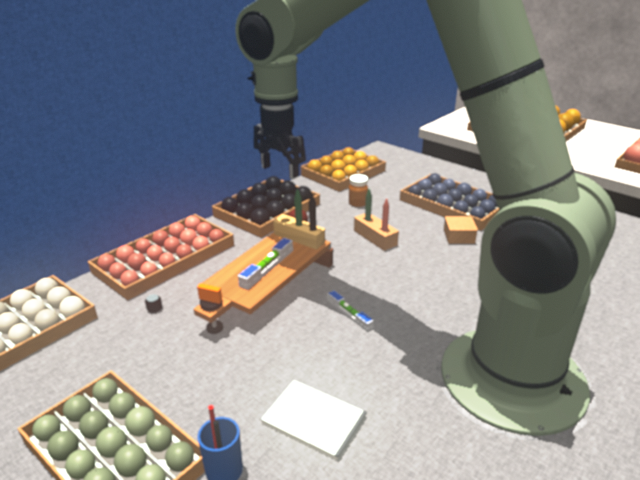

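View pics/wrist0.png

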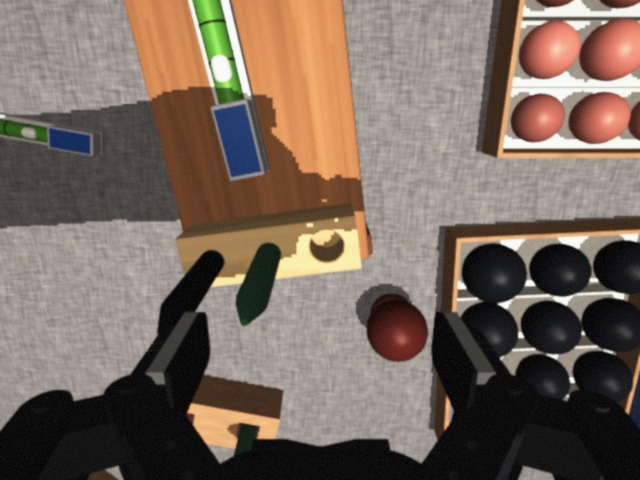

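The scene picture shows the big level on the shelf (scene px 365,295) and a smaller look-alike on the table (405,252). The job needs the one on the shelf. The pink wand is in the rack at side px (385,214), the green one beside it at (368,205). I'll enlarge both and measure.

Run:
```python
from h import *
im,K,T=cam("side"); im2,K2,T2=cam("scene")
a=cv2.resize(im[170:260,340:440],None,fx=4,fy=4,interpolation=cv2.INTER_CUBIC)
b=cv2.resize(im2[180:270,230:330],None,fx=4,fy=4,interpolation=cv2.INTER_CUBIC)
cv2.imwrite("pics/c1.png",np.hstack([a,b]))
m=np.array([nets.regions_of("wand_mid","side")[0]["region"]])[0]
ys,xs=np.where(m);print("pinkmask",xs.min(),xs.max(),ys.min(),ys.max())
t=ys<ys.min()+2; tip=np.r_[xs[t].mean(),ys.min()]
print("tip",tip,onz(tip,.135,K,T))
for d in nets.regions_of("green_wand_mid","side"):
  ys,xs=np.where(d["region"]);print(d["conf"],xs.min(),xs.max(),ys.min(),ys.max());t=ys<ys.min()+2;print(onz(np.r_[xs[t].mean(),ys.min()],.135,K,T))
im3,K3,T3=cam("wrist")
print("hole",onz(np.r_[327,243],.108,K3,T3))
for uv in [(362,270),(352,207),(177,238),(188,287)]: print("holder top corners",onz(np.r_[uv],.108,K3,T3))
for uv in [(362,212),(128,0),(343,0),(180,210)]: print("shelf",onz(np.r_[uv],.068,K3,T3))
for uv in [(213,107),(247,99),(230,180),(265,172)]: print("pad",onz(np.r_[uv],.097,K3,T3))
```

```text
Traceback (most recent call last):
IndexError: list index out of range
```

View pics/c1.png

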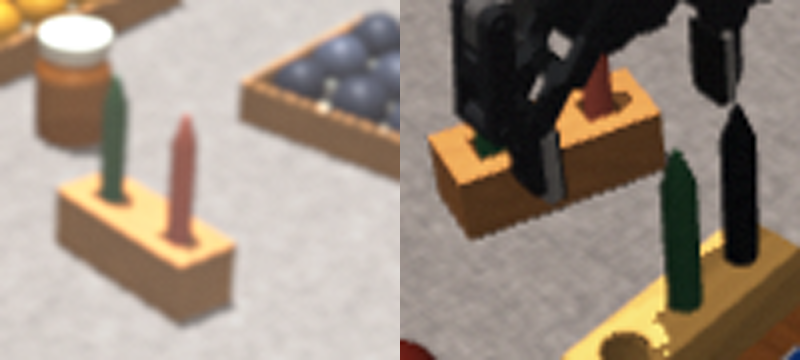

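Run:
```python
from h import *
im,K,T=cam("side")
P=lambda n,uv,z:print(n,onz(np.r_[uv],z,K,T).round(4))
P("pinktip",(386.2,198.9),.136);P("greentip",(368.5,189.2),.136)
for uv in [(354.5,217.5),(381.2,236.5),(398.5,230.2)]:P("rack corner",uv,.045)
im2,K,T=cam("scene")
for uv in [(230+432-400)/1,]: pass
q=lambda x,y:((x-400)/4+230,y/4+180)
P("rackc scene",q(430,138),.045);P("rackc",q(472,185),.045);P("rackc",q(663,115),.045);P("rackc",q(627,68),.045);P("pinkhole",q(605,105),.045)
P("hole",q(628,345),.108);
P("holderend",(287,279),.108)
im,K,T=cam("wrist")
P("hole",(327,243),.108)
for uv in [(362,270),(352,207),(177,238),(188,287)]: P("holder top corners",uv,.108)
for uv in [(128,0),(343,0),(180,210)]: P("shelf",uv,.068)
for uv in [(213,107),(247,99),(230,180),(265,172)]: P("pad",uv,.097)
```

```text
pinktip [ 0.4755 -0.2309  0.136 ]
greentip [ 0.5443 -0.2461  0.136 ]
rack corner [ 0.5757 -0.2298  0.045 ]
rack corner [ 0.4595 -0.1959  0.045 ]
rack corner [ 0.4443 -0.2527  0.045 ]
rackc scene [ 0.5705 -0.278   0.045 ]
rackc [ 0.577  -0.2264  0.045 ]
rackc [ 0.4566 -0.1993  0.045 ]
rackc [ 0.4435 -0.2497  0.045 ]
pinkhole [ 0.4759 -0.2307  0.045 ]
hole [ 0.6263 -0.0158  0.108 ]
holderend [0.6469 0.0097 0.108 ]
hole [ 0.6289 -0.0129  0.108 ]
holder top corners [ 0.6548 -0.034   0.108 ]
holder top corners [0.6462 0.0138 0.108 ]
holder top corners [ 0.5217 -0.0089  0.108 ]
holder top corners [ 0.5253 -0.0476  0.108 ]
shelf [0.4934 0.149  0.068 ]
shelf [0.6399 0.1488 0.068 ]
shelf [0.5115 0.001  0.068 ]
pad [0.5526 0.08   0.097 ]
pad [0.5756 0.085  0.097 ]
pad [0.5602 0.0308 0.097 ]
pad [0.5853 0.0364 0.097 ]
```

Pink to green measures 70.5 mm, which matches the given 70. The rack's yaw is about -12.5°, the pink wand is at (0.4755, -0.231), and the hole mouth is near (0.628, -0.014, 0.108). I'll move above the pink wand with the jaws across the rack, at a yaw of 77.5°.

Emit:
servo_tool([
  [-15, 23, 0, 0, 0, -0.135],
  [-30, 46, 0, 0, 0, -0.27],
  [-45, 69, 0, 0, 0, -0.405],
  [-60, 92, 0, 0, 0, -0.54],
  [-75, 115, 0, 0, 0, -0.675],
  [-90, 138, 0, 0, 0, -0.81],
  [-105, 161, 0, 0, 0, -0.945],
  [-120, 184, 0, 0, 0, -1.08],
  [-135, 207, 0, 0, 0, -1.215],
  [-149, 231, 0, 0, 0, -1.353],
], claw=85)

```text
clock: 3.25
eef_pos: [0.4753, -0.2319, 0.2314]
tcp_rot: [3.141, 0.0, 1.359]
wrist_force: [0.4, -1.0, 0.2]
opening: 0.995
```

```bash
cat >> h.py <<'E'
def mv(p,yaw,s=None):
    "tool shift (mm) and turn to reach TCP p pointing down with yaw"
    s=s or ctrl.observe(); r=R.from_euler('xyz',s["tcp_rot"])
    g=R.from_euler('xyz',[np.pi,0,yaw])
    return (r.inv().apply(np.array(p)-s["eef_pos"])*1000).round(1),(r.inv()*g).as_rotvec().round(3)
def st():
    s=ctrl.observe(); print("t",round(s["clock"],2),"p",s["eef_pos"].round(4),"rpy",s["tcp_rot"].round(3),"F",s["wrist_force"].round(1),"M",s["wrist_torque"].round(2),"op",round(s["opening"],3),"q",s["joints"].round(2))
E
python3 - <<'E'
from h import *
st()
im,K,T=cam("wrist");cv2.imwrite("pics/w1.png",im)
for n in ["wrist","side","scene"]:
    if n!="wrist": imaging.camera(n)
    print(n,[(d["position"],d["conf"]) for d in nets.find_in("wand_mid",n)])
print(proj([.4755,-.231,.136],K,T),proj([.4755,-.231,.045],K,T))
i2,K2,T2=cam("scene");cv2.imwrite("pics/s1.png",i2)
E
```

```text
t 3.25 p [ 0.4753 -0.2319  0.2314] rpy [3.141 0.    1.359] F [ 0.4 -1.   0.2] M [ 0.02 -0.02  0.06] op 0.995 q [ 0.58  0.38 -0.3   1.84  0.14  0.94  1.57]
wrist [([0.473, -0.2374, 0.1064], 0.56)]
side [([0.4763, -0.2291, 0.087], 0.72)]
scene [([0.4833, -0.2283, 0.0908], 0.68)]
[321.90459196 239.92084309] [321.46890807 204.48393724]
```

View pics/w1.png

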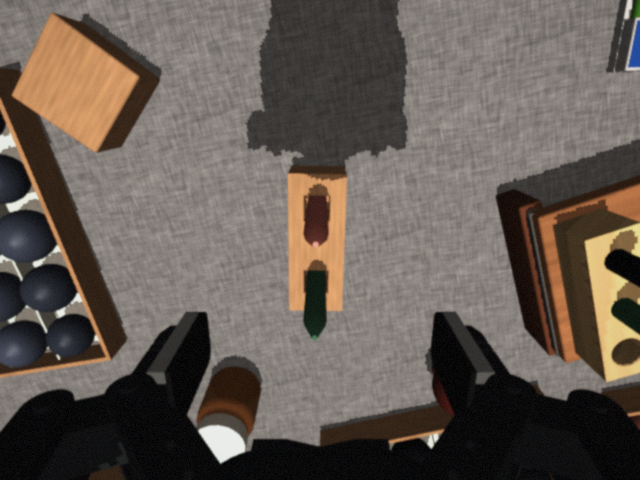

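View pics/s1.png

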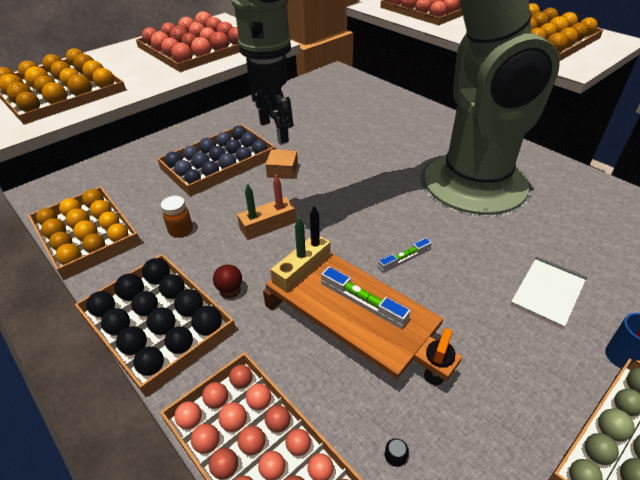

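The wrist picture shows the pink wand's tip at (316,242) and its foot at (317,205); the green tip is at (315,335). The rack is parallel to the image columns, so the jaws are square to it. The gripper needs about 2 mm towards -x in the tool frame. Going down.

Emit:
servo_tool([
  [-2, 0, 20, 0, 0, 0],
  [-2, 1, 45, 0, 0, 0],
  [-2, 1, 70, 0, 0, 0],
  [-2, 1, 95, 0, 0, 0],
  [-2, 1, 115, 0, 0, 0],
  [-2, 1, 130, 0, 0, 0],
  [-2, 1, 140, 0, 0, 0],
  [-2, 1, 144, 0, 0, 0],
  [-2, 1, 144, 0, 0, 0],
  [-2, 1, 144, 0, 0, 0],
], claw=85)

```text
clock: 4.6
eef_pos: [0.4769, -0.2332, 0.0879]
tcp_rot: [3.141, 0.0, 1.353]
wrist_force: [-0.2, -0.1, -0.0]
opening: 0.996
```

Emit:
servo_tool([
  [0, 0, 0, 0, 0, 0],
  [0, 0, 0, 0, 0, 0],
  [0, 0, 0, 0, 0, 0],
  [0, 0, 0, 0, 0, 0],
  [0, 0, 0, 0, 0, 0],
  [0, 0, 0, 0, 0, 0],
  [0, 0, 0, 0, 0, 0],
  [0, 0, 0, 0, 0, 0],
  [0, 0, 0, 0, 0, 0],
  [0, 0, 0, 0, 0, 0],
], claw=0, grip_force=40)

```text
clock: 5.6
eef_pos: [0.4766, -0.2334, 0.0874]
tcp_rot: [3.141, 0.0, 1.353]
wrist_force: [-1.3, -3.9, 5.1]
opening: 0.198
```

Run:
```python
from h import *
st()
im,K,T=cam("side");im2,_,_=cam("scene")
a=cv2.resize(im[140:260,330:450],None,fx=3.3,fy=3.3);b=cv2.resize(im2[140:260,210:330],None,fx=3.3,fy=3.3)
cv2.imwrite("pics/g1.png",np.hstack([a,b]))
```

```text
t 5.6 p [ 0.4766 -0.2334  0.0874] rpy [3.141 0.    1.353] F [-1.3 -3.9  5.1] M [-1.01  0.26  0.04] op 0.198 q [ 0.53  0.59 -0.25  1.95  0.24  0.63  1.48]
```

View pics/g1.png

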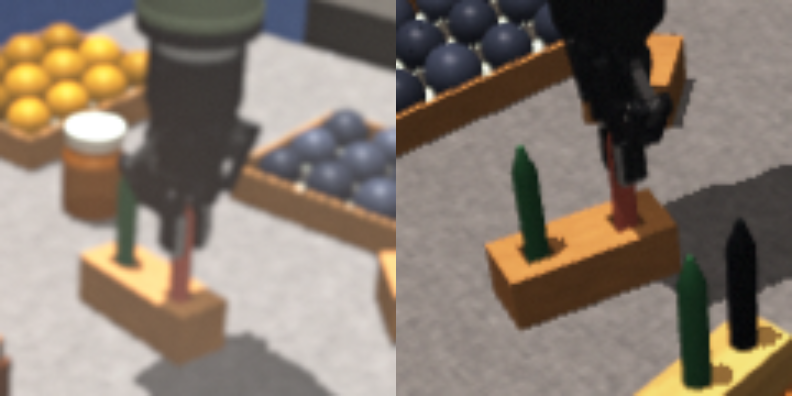

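The opening is 17 mm, so the 18 mm wand is held and upright. Lifting.

Emit:
servo_tool([
  [0, 0, -5, 0, 0, 0],
  [0, 0, -15, 0, 0, 0],
  [0, 0, -30, 0, 0, 0],
  [0, 0, -48, 0, 0, 0],
  [0, 0, -68, 0, 0, 0],
  [0, 0, -90, 0, 0, 0],
  [0, 0, -112, 0, 0, 0],
  [0, 0, -132, 0, 0, 0],
  [0, 0, -146, 0, 0, 0],
  [0, 0, -150, 0, 0, 0],
])

```text
clock: 6.7
eef_pos: [0.477, -0.2331, 0.2392]
tcp_rot: [3.139, 0.0, 1.353]
wrist_force: [0.4, 0.8, -0.4]
opening: 0.196
```

Run:
```python
from h import *
st()
im,K,T=cam("side");im2,K2,T2=cam("scene")
a=cv2.resize(im[100:260,290:450],None,fx=2.5,fy=2.5);b=cv2.resize(im2[100:260,190:350],None,fx=2.5,fy=2.5)
cv2.imwrite("pics/g2.png",np.hstack([a,b]))
p=ctrl.observe()["eef_pos"]; print(proj(p-[0,0,.081],K,T),proj(p-[0,0,.081],K2,T2))
# shelf yaw and hole from scene
print(mv([.66,-.10,.238],np.pi/2+.13))
im,K,T=cam("scene"); cv2.imwrite("pics/st.png",cv2.resize(im[230:390,260:470],None,fx=3.8,fy=3.75,interpolation=cv2.INTER_CUBIC))
```

```text
t 6.7 p [ 0.477  -0.2331  0.2392] rpy [3.139 0.    1.353] F [ 0.4  0.8 -0.4] M [ 0.05  0.01 -0.01] op 0.196 q [ 0.58  0.37 -0.31  1.83  0.14  0.96  1.57]
[386.81375196 191.22886947] [276.29800981 167.09186307]
(array([ 1.695e+02,  1.503e+02, -1.000e-01]), array([ 0.001,  0.   , -0.348]))
```

View pics/g2.png

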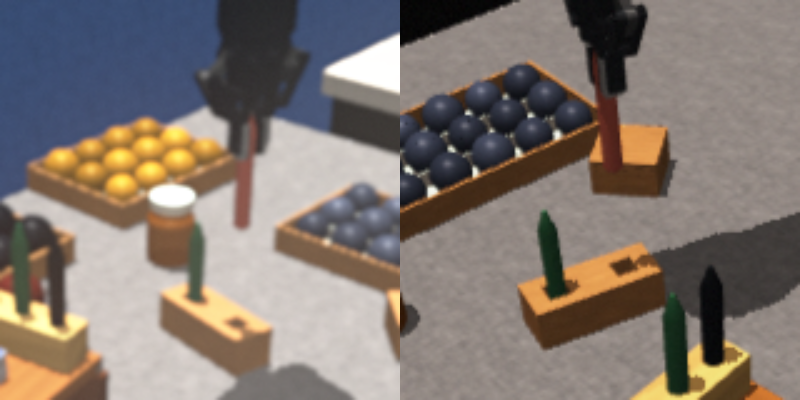

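View pics/st.png

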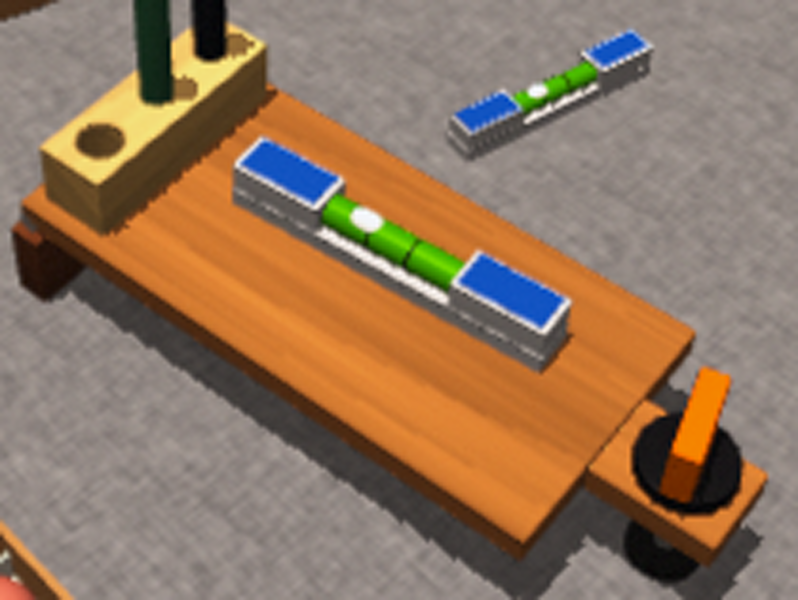

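Run:
```python
from h import *
im,K,T=cam("scene");q=lambda x,y:(x/3.8+260,y/3.75+230)
P=lambda n,x,y,z:print(n,onz(np.r_[q(x,y)],z,K,T).round(4))
P("hole",100,140,.1095)
P("holder",42,152,.1095);P("holder",100,183,.1095);P("holder",266,40,.1095)
P("near-foot far corner",525,550,.065);P("rob-foot corner",690,335,.065);P("far hinge",25,205,.069);P("rob hinge",272,90,.069)
P("wing top end",713,370,.099);P("wing top end near",682,462,.099)
P("wing top tl",704,368,.099);P("tr",730,375,.099);P("bl",668,457,.099);P("br",694,465,.099)
P("disc",687,462,.065)
P("a1",263,138,.097);P("a2",343,183,.097);P("a3",318,207,.097);P("a4",237,165,.097)
P("b1",480,252,.095);P("b2",568,300,.095);P("b3",545,330,.095);P("b4",455,283,.095)
```

```text
hole [ 0.6298 -0.0133  0.1095]
holder [ 0.6562 -0.0266  0.1095]
holder [0.6483 0.0096 0.1095]
holder [ 0.5191 -0.0105  0.1095]
near-foot far corner [0.6274 0.2701 0.065 ]
rob-foot corner [0.4818 0.2467 0.065 ]
far hinge [ 0.6653 -0.0355  0.069 ]
rob hinge [ 0.5152 -0.0105  0.069 ]
wing top end [0.5148 0.278  0.099 ]
wing top end near [0.5638 0.2986 0.099 ]
wing top tl [0.5168 0.2746 0.099 ]
tr [0.5115 0.2848 0.099 ]
bl [0.5661 0.2929 0.099 ]
br [0.5613 0.303  0.099 ]
disc [0.5405 0.2899 0.065 ]
a1 [0.5615 0.0328 0.097 ]
a2 [0.5538 0.0829 0.097 ]
a3 [0.574  0.0859 0.097 ]
a4 [0.5839 0.0377 0.097 ]
b1 [0.5364 0.1585 0.095 ]
b2 [0.5284 0.2063 0.095 ]
b3 [0.5496 0.2105 0.095 ]
b4 [0.5592 0.1634 0.095 ]
```

The held foot projects where the picture shows it (side 387,191; scene 275,167), so the wand hangs straight. The hole measures (0.629, -0.0135) from both cameras and the shelf's yaw is about 0.135. I'll carry the wand round the far side of the fixed wands.

Emit:
servo_tool([
  [25, 25, 0, 0, 0, -0.058],
  [55, 50, 0, 0, 0, -0.116],
  [85, 75, 0, 0, 0, -0.174],
  [115, 100, 0, 0, 0, -0.232],
  [143, 125, 0, 0, 0, -0.29],
  [170, 140, 0, 0, 0, -0.348],
  [195, 132, 0, 0, 0, -0.348],
  [220, 117, 0, 0, 0, -0.348],
  [240, 105, 0, 0, 0, -0.348],
  [247, 101, 0, 0, 0, -0.348],
])

```text
clock: 7.9
eef_pos: [0.6276, -0.011, 0.2364]
tcp_rot: [-3.14, -0.001, 1.704]
wrist_force: [1.0, 0.5, -0.9]
opening: 0.197
```

Run:
```python
from h import *
st()
im,K,T=cam("side");im2,K2,T2=cam("scene");im3,K3,T3=cam("wrist")
cv2.imwrite("pics/h1.png",np.hstack([cv2.resize(im[130:290,220:380],None,fx=2.5,fy=2.5),cv2.resize(im2[160:320,220:380],None,fx=2.5,fy=2.5)]))
cv2.imwrite("pics/h1w.png",im3)
p=ctrl.observe()["eef_pos"]; print("foot pred",proj(p-[0,0,.081],K,T),proj(p-[0,0,.081],K2,T2),proj(p-[0,0,.081],K3,T3))
h=np.array([.629,-.0135,.1095]);print("hole pred",proj(h,K,T),proj(h,K2,T2),proj(h,K3,T3))
print(mv([.629,-.0135,.239],1.706))
```

```text
t 7.9 p [ 0.6276 -0.011   0.2364] rpy [-3.140e+00 -1.000e-03  1.704e+00] F [ 1.   0.5 -0.9] M [-0.01 -0.04  0.01] op 0.197 q [ 0.2   0.55 -0.41  1.57  0.24  1.08  1.43]
foot pred [284.33368701 203.07689869] [284.66550135 249.29856008] [317.66579468 248.13247078]
hole pred [284.68882541 219.56398504] [286.59534072 267.0574614 ] [319.09830852 226.04791441]
(array([ 0.7,  0.6, -2.2]), array([-0.001,  0.   , -0.005]))
```

View pics/h1.png

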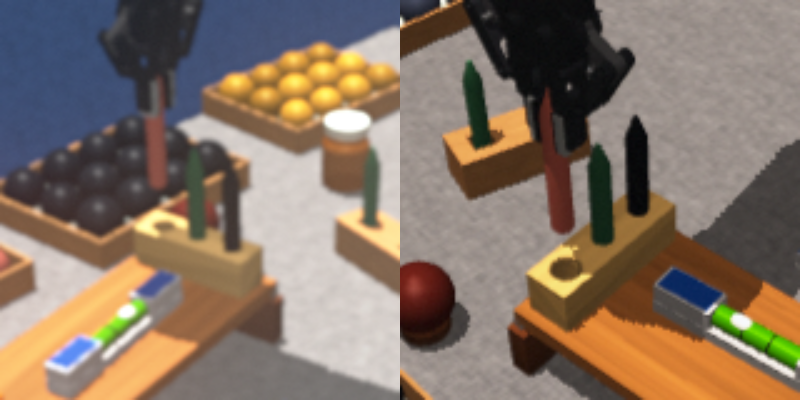

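View pics/h1w.png

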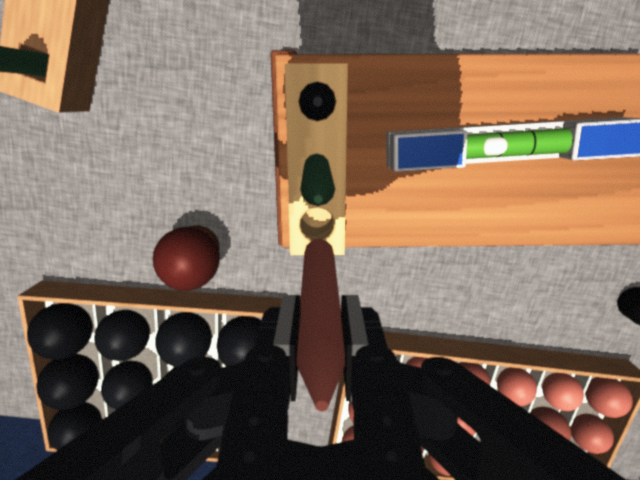

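The pictures show the foot near the hole (scene hole 287,267; side hole about 287,221), with a few mm of offset still open. I'll lower the foot to just above the mouth and look closely.

Emit:
servo_tool([
  [-1, 0.5, 5, 0, 0, 0],
  [-1, 0.5, 12, 0, 0, 0],
  [-1, 0.5, 20, 0, 0, 0],
  [-1, 0.5, 27, 0, 0, 0],
  [-1, 0.5, 33, 0, 0, 0],
  [-1, 0.5, 35, 0, 0, 0],
  [-1, 0.5, 35, 0, 0, 0],
  [-1, 0.5, 35, 0, 0, 0],
  [-1, 0.5, 35, 0, 0, 0],
  [-1, 0.5, 35, 0, 0, 0],
])

```text
clock: 9.05
eef_pos: [0.6293, -0.0148, 0.2026]
tcp_rot: [3.141, 0.0, 1.701]
wrist_force: [-0.4, 0.6, -0.5]
opening: 0.195
```

Run:
```python
from h import *
st()
im,K,T=cam("side");im2,K2,T2=cam("scene");im3,K3,T3=cam("wrist")
c=lambda i,x,y,w=80:cv2.resize(i[y:y+w,x:x+w],(400,400),interpolation=cv2.INTER_CUBIC)
cv2.imwrite("pics/h2.png",np.hstack([c(im,245,170),c(im2,245,215)]))
cv2.imwrite("pics/h2w.png",cv2.resize(im3[120:320,220:420],(600,600),interpolation=cv2.INTER_CUBIC))
p=ctrl.observe()["eef_pos"]; print("foot pred",proj(p-[0,0,.081],K,T),proj(p-[0,0,.081],K2,T2),proj(p-[0,0,.081],K3,T3))
h=np.array([.629,-.0135,.1095]);print("hole pred",proj(h,K,T),proj(h,K2,T2),proj(h,K3,T3))
```

```text
t 9.05 p [ 0.6293 -0.0148  0.2026] rpy [3.141 0.    1.701] F [-0.4  0.6 -0.5] M [ 0.01 -0.   -0.01] op 0.195 q [ 0.2   0.58 -0.4   1.6   0.26  1.01  1.42]
foot pred [284.80459466 215.18177166] [285.63093181 262.39802061] [320.05812788 247.725969  ]
hole pred [284.68882541 219.56398504] [286.59534072 267.0574614 ] [322.07202159 241.0191027 ]
```

View pics/h2.png

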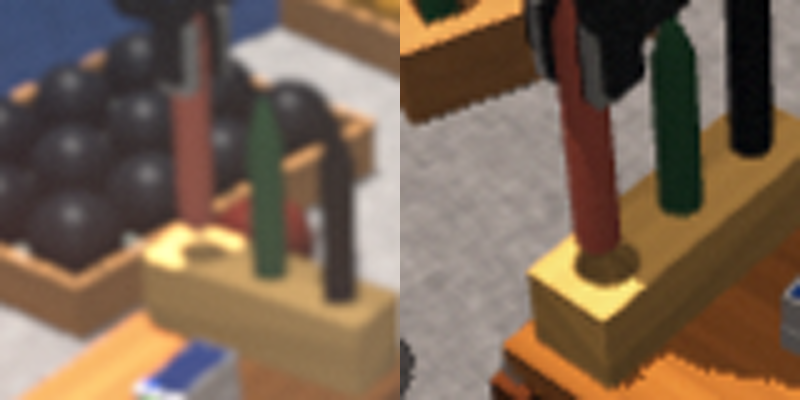

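View pics/h2w.png

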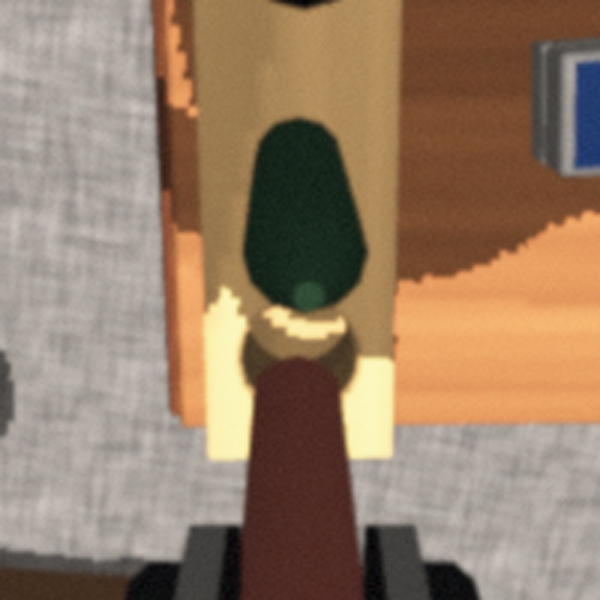

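The wrist crop shows the foot centred on the hole sideways (both at column 320). Forward it sits about 3.5 mm too far from the robot: foot row about 252, where hole row 239.5 plus 6.7 px of parallax is wanted. The side and scene views agree. I'll shift -3.5 mm along tool y and enter slowly.

Emit:
servo_tool([
  [-0.3, -2, 0, 0, 0, 0],
  [-0.3, -3.5, 0, 0, 0, 0],
  [-0.3, -3.5, 2, 0, 0, 0],
  [-0.3, -3.5, 5, 0, 0, 0],
  [-0.3, -3.5, 8, 0, 0, 0],
  [-0.3, -3.5, 11, 0, 0, 0],
  [-0.3, -3.5, 14, 0, 0, 0],
  [-0.3, -3.5, 17, 0, 0, 0],
  [-0.3, -3.5, 19, 0, 0, 0],
  [-0.3, -3.5, 19, 0, 0, 0],
])

```text
clock: 10.2
eef_pos: [0.6256, -0.0155, 0.183]
tcp_rot: [-3.141, -0.0, 1.701]
wrist_force: [0.3, 0.1, -1.2]
opening: 0.198
```

Run:
```python
from h import *
st()
im,K,T=cam("side");im2,K2,T2=cam("scene")
c=lambda i,x,y,w=80:cv2.resize(i[y:y+w,x:x+w],(400,400),interpolation=cv2.INTER_CUBIC)
cv2.imwrite("pics/h3.png",np.hstack([c(im,245,170),c(im2,245,215)]))
```

```text
t 10.2 p [ 0.6256 -0.0155  0.183 ] rpy [-3.141 -0.     1.701] F [ 0.3  0.1 -1.2] M [-0.    0.03  0.01] op 0.198 q [ 0.19  0.6  -0.39  1.63  0.27  0.97  1.41]
```

View pics/h3.png

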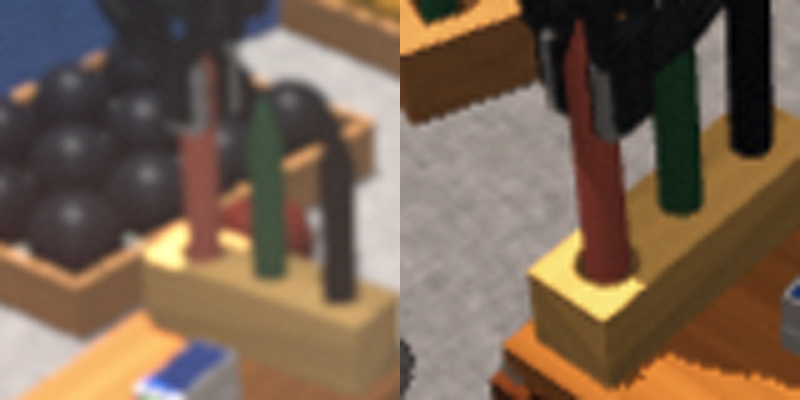

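The foot is in the hole with no contact force. Lowering to about 2 mm above the floor, then releasing.

Emit:
servo_tool([
  [0, 0, 3, 0, 0, 0],
  [0, 0, 6, 0, 0, 0],
  [0, 0, 9, 0, 0, 0],
  [0, 0, 12, 0, 0, 0],
  [0, 0, 15, 0, 0, 0],
  [0, 0, 18, 0, 0, 0],
  [0, 0, 20, 0, 0, 0],
  [0, 0, 22, 0, 0, 0],
  [0, 0, 23, 0, 0, 0],
  [0, 0, 23, 0, 0, 0],
])

```text
clock: 11.3
eef_pos: [0.6257, -0.0155, 0.1602]
tcp_rot: [-3.141, -0.0, 1.701]
wrist_force: [0.0, 0.2, -0.2]
opening: 0.197
```

Emit:
servo_tool([
  [0, 0, 0, 0, 0, 0],
  [0, 0, 0, 0, 0, 0],
  [0, 0, 0, 0, 0, 0],
  [0, 0, 0, 0, 0, 0],
  [0, 0, 0, 0, 0, 0],
  [0, 0, 0, 0, 0, 0],
  [0, 0, 0, 0, 0, 0],
  [0, 0, 0, 0, 0, 0],
  [0, 0, 0, 0, 0, 0],
  [0, 0, 0, 0, 0, 0],
], claw=50)

```text
clock: 12.3
eef_pos: [0.6257, -0.0155, 0.1603]
tcp_rot: [3.142, -0.0, 1.701]
wrist_force: [-0.2, 1.0, 0.4]
opening: 0.587
```

Run:
```python
from h import *
st()
im,K,T=cam("side");im2,K2,T2=cam("scene")
c=lambda i,x,y,w=80:cv2.resize(i[y:y+w,x:x+w],(400,400),interpolation=cv2.INTER_CUBIC)
cv2.imwrite("pics/h4.png",np.hstack([c(im,245,170),c(im2,245,215)]))
```

```text
t 12.3 p [ 0.6257 -0.0155  0.1603] rpy [ 3.142 -0.     1.701] F [-0.2  1.   0.4] M [-0.04  0.04  0.02] op 0.587 q [ 0.19  0.62 -0.39  1.65  0.28  0.92  1.4 ]
```

View pics/h4.png

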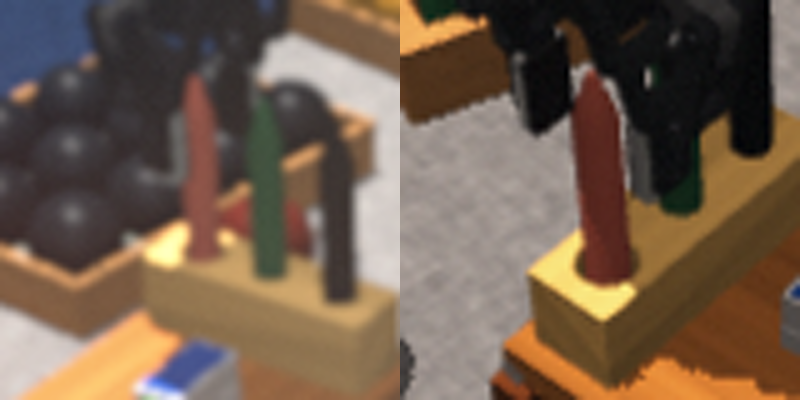

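The pink wand is seated point up in the hole. I'll rise clear, then go above the knob.

Emit:
servo_tool([
  [0, 0, -25, 0, 0, 0],
  [0, 0, -60, 0, 0, 0],
  [0, 0, -95, 0, 0, 0],
  [25, -4, -100, 0, 0, -0.03],
  [65, -9, -100, 0, 0, -0.06],
  [110, -16, -100, 0, 0, -0.1],
  [158, -23, -100, 0, 0, -0.14],
  [206, -31, -100, 0, 0, -0.18],
  [254, -38, -100, 0, 0, -0.22],
  [300, -45, -100, 0, 0, -0.24],
], claw=60)

```text
clock: 13.4
eef_pos: [0.5409, 0.2783, 0.2601]
tcp_rot: [-3.142, -0.0, 1.943]
wrist_force: [0.5, 0.3, 0.1]
opening: 0.7
```

Run:
```python
from h import *
st()
im,K,T=cam("wrist");im2,K2,T2=cam("scene");im1,K1,T1=cam("side")
cv2.imwrite("pics/k1w.png",im)
c=lambda i,x,y,w=80:cv2.resize(i[y:y+w,x:x+w],(400,400),interpolation=cv2.INTER_CUBIC)
cv2.imwrite("pics/k1.png",np.hstack([c(im1,170,255),c(im2,400,315)]))
cv2.imwrite("pics/k1s.png",im2)
for p in [[.5389,.2889,.099],[.5389,.2889,.065]]: print(proj(p,K,T),proj(p,K1,T1),proj(p,K2,T2))
```

```text
t 13.4 p [0.5409 0.2783 0.2601] rpy [-3.142 -0.     1.943] F [0.5 0.3 0.1] M [-0.03 -0.02 -0.03] op 0.7 q [-0.21  0.51 -0.53  1.59  0.28  1.11  1.13]
[333.12101037 214.59912874] [211.97839333 291.83782078] [444.08384171 340.74951953]
[331.93595711 204.05868894] [213.74803884 304.87413427] [440.90288849 352.30244609]
```

View pics/k1w.png

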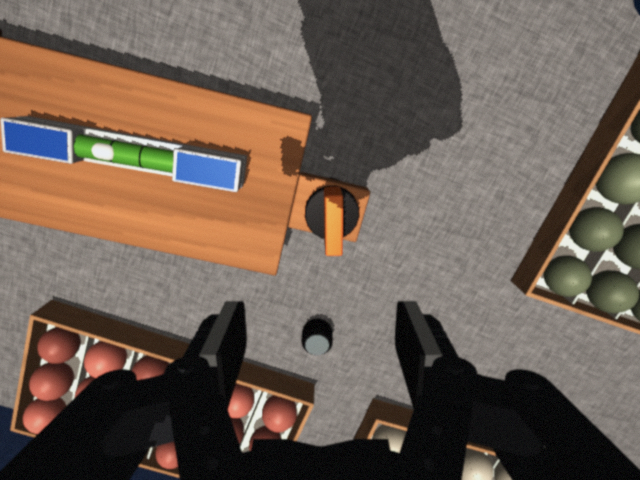

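View pics/k1.png

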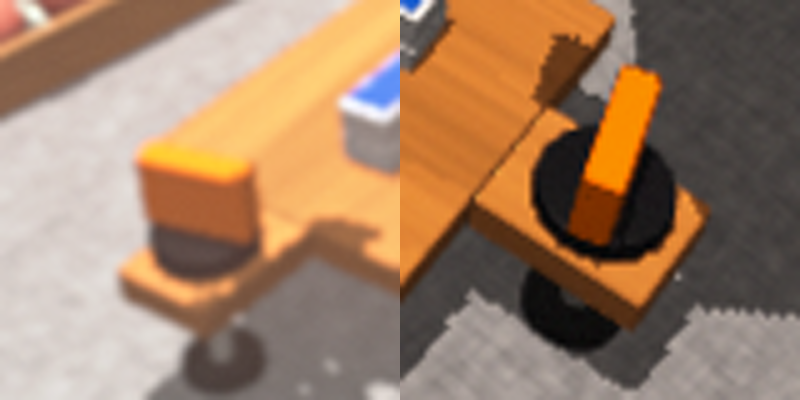

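View pics/k1s.png

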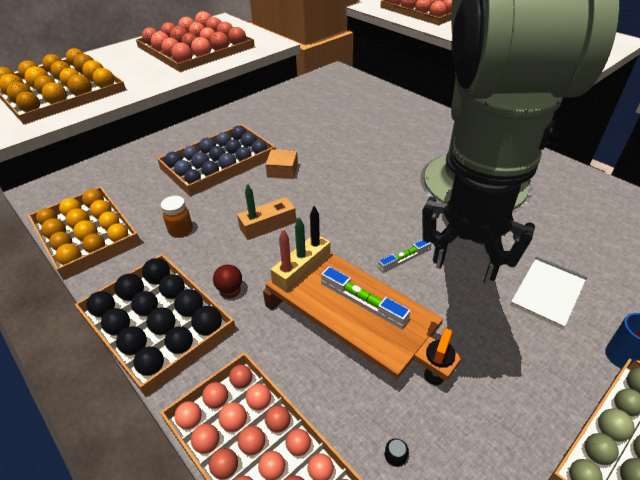

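Run:
```python
from h import *
from scipy.optimize import least_squares
im,K,T=cam("wrist");im2,K2,T2=cam("scene");im1,K1,T1=cam("side")
obs=[((334,218),K,T,1.0),((209,287.6),K1,T1,1.),((445.2,341),K2,T2,1.)]
f=lambda p:np.concatenate([(proj(p,k,t)-o)*w for o,k,t,w in obs])
r=least_squares(f,[.539,.289,.1]);print("wing top",r.x.round(4),r.fun.round(1))
# disc centre: side (204,248)->, scene (605,190), wrist (332,212)
obs=[((332,212),K,T,1.0),((170+204/5,255+250/5),K1,T1,1.),((400+204/5,315+190/5),K2,T2,1.)]
r=least_squares(f,[.539,.289,.1]);print("disc",r.x.round(4),r.fun.round(1))
```

```text
wing top [0.5397 0.2916 0.1054] [-0.2  1.2  1.4  2.2  0.5 -1.3]
disc [0.5435 0.2926 0.0682] [-0.2 -0.6 -0.  -1.4  0.5  1.2]
```

Triangulated, the wing's top is at about (0.541, 0.292, 0.103) and its yaw is about 0.37. The bubble sits about 15 mm on the minus side, so roughly 1.2 rad clockwise is needed. Descending over the wing.

Emit:
servo_tool([
  [3, 1, 20, 0, 0, 0],
  [7, 3, 45, 0, 0, 0],
  [11, 5, 75, 0, 0, 0],
  [14, 5.5, 100, 0, 0, 0],
  [14, 5.5, 120, 0, 0, 0],
  [14, 5.5, 130, 0, 0, 0],
  [14, 5.5, 135, 0, 0, 0],
  [14, 5.5, 135, 0, 0, 0],
  [14, 5.5, 135, 0, 0, 0],
  [14, 5.5, 135, 0, 0, 0],
], claw=60)

```text
clock: 14.7
eef_pos: [0.5427, 0.2912, 0.1262]
tcp_rot: [3.14, -0.0, 1.941]
wrist_force: [0.1, 0.2, 0.1]
opening: 0.701
```

Run:
```python
from h import *
st()
print(mv([.5415,.292,.076],1.94))
im,K,T=cam("wrist");im2,K2,T2=cam("scene");im1,K1,T1=cam("side")
c=lambda i,x,y,w=80:cv2.resize(i[y:y+w,x:x+w],(300,300),interpolation=cv2.INTER_CUBIC)
cv2.imwrite("pics/k2.png",np.hstack([c(im1,170,245),c(im2,400,295)]))
cv2.imwrite("pics/k2w.png",im)
```

```text
t 14.7 p [0.5427 0.2912 0.1262] rpy [ 3.14  -0.     1.941] F [0.1 0.2 0.1] M [ 0.01 -0.03 -0.06] op 0.701 q [-0.27  0.67 -0.47  1.7   0.38  0.87  1.04]
(array([ 1.1, -0.9, 50.2]), array([ 0.001, -0.   ,  0.001]))
```

View pics/k2.png

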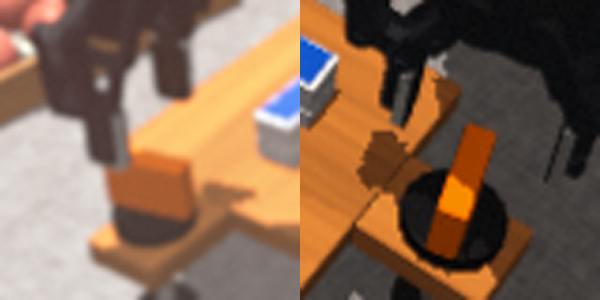

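View pics/k2w.png

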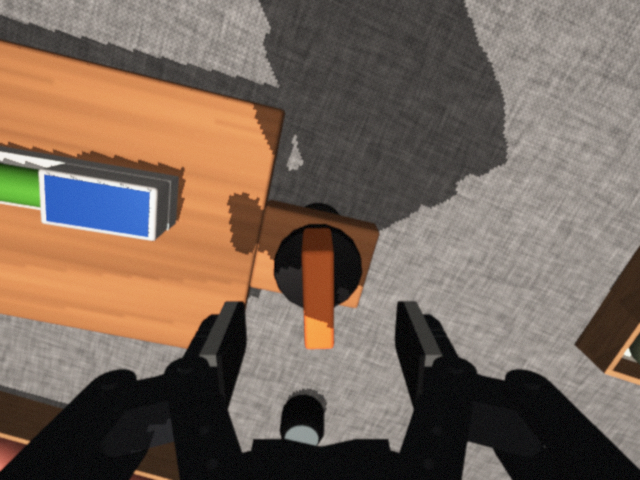

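The wing is centred between the fingers (column 319 against the fingers' mid-line at 320) and square to them. Going down and closing.

Emit:
servo_tool([
  [0, -0.5, 8, 0, 0, 0],
  [0, -0.5, 18, 0, 0, 0],
  [0, -0.5, 28, 0, 0, 0],
  [0, -0.5, 37, 0, 0, 0],
  [0, -0.5, 44, 0, 0, 0],
  [0, -0.5, 48, 0, 0, 0],
  [0, -0.5, 49, 0, 0, 0],
  [0, -0.5, 49, 0, 0, 0],
  [0, -0.5, 49, 0, 0, 0],
  [0, -0.5, 49, 0, 0, 0],
], claw=60)

```text
clock: 15.85
eef_pos: [0.542, 0.291, 0.0766]
tcp_rot: [3.141, -0.0, 1.941]
wrist_force: [-0.6, 0.4, 0.9]
opening: 0.703
```

Emit:
servo_tool([
  [0, 0, 0, 0, 0, 0],
  [0, 0, 0, 0, 0, 0],
  [0, 0, 0, 0, 0, 0],
  [0, 0, 0, 0, 0, 0],
  [0, 0, 0, 0, 0, 0],
  [0, 0, 0, 0, 0, 0],
  [0, 0, 0, 0, 0, 0],
  [0, 0, 0, 0, 0, 0],
  [0, 0, 0, 0, 0, 0],
  [0, 0, 0, 0, 0, 0],
], claw=0, grip_force=40)

```text
clock: 16.85
eef_pos: [0.5434, 0.2903, 0.0779]
tcp_rot: [3.139, 0.002, 1.94]
wrist_force: [1.1, -6.1, 20.0]
opening: 0.158
```

The wing is held at an opening of 13.5 mm. The 20 N upward means I'm a little low on the disc, so I'll ease up about 2 mm and turn 1.2 rad clockwise (plus about tool z), rising with the knob end.

Emit:
servo_tool([
  [0, 0, -2, 0, 0, 0.05],
  [0, 0, -2.5, 0, 0, 0.18],
  [0, 0, -3, 0, 0, 0.32],
  [0, 0, -3.5, 0, 0, 0.46],
  [0, 0, -4, 0, 0, 0.6],
  [0, 0, -4.6, 0, 0, 0.74],
  [0, 0, -5.2, 0, 0, 0.88],
  [0, 0, -5.8, 0, 0, 1.02],
  [0, 0, -6.4, 0, 0, 1.14],
  [0, 0, -6.8, 0, 0, 1.2],
])

```text
clock: 17.85
eef_pos: [0.5432, 0.2918, 0.0839]
tcp_rot: [3.141, -0.004, 0.736]
wrist_force: [7.4, 4.1, -0.9]
opening: 0.157
```

Run:
```python
from h import *
st()
im2,K2,T2=cam("scene");im1,K1,T1=cam("side")
c=lambda i,x,y,w=120:cv2.resize(i[y:y+w,x:x+w],(400,400),interpolation=cv2.INTER_CUBIC)
cv2.imwrite("pics/k3.png",np.hstack([c(im1,190,220),c(im2,315,245)]))
```

```text
t 17.85 p [0.5432 0.2918 0.0839] rpy [ 3.141 -0.004  0.736] F [ 7.4  4.1 -0.9] M [ 0.52 -1.96  0.17] op 0.157 q [-0.5   0.69 -0.14  1.73  0.13  0.72  0.04]
```

View pics/k3.png

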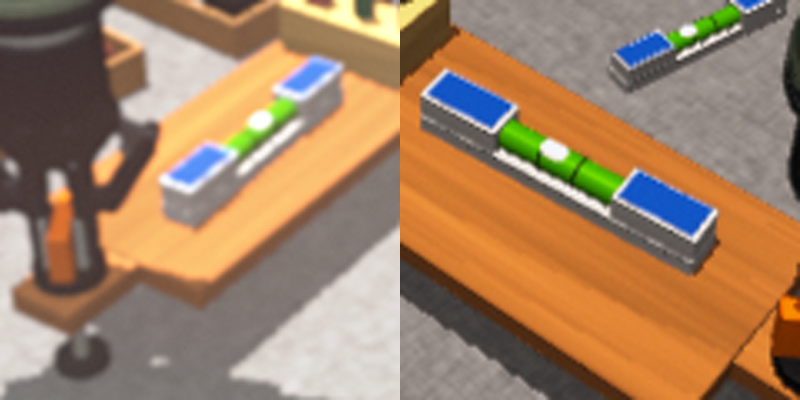

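The bubble is now between the lines (crop lines about 540 and 577, bubble about 554). I'll let go of the knob and let the bubble settle before measuring.

Emit:
servo_tool([
  [0, 0, 0, 0, 0, 0],
  [0, 0, 0, 0, 0, 0],
  [0, 0, 0, 0, 0, 0],
  [0, 0, 0, 0, 0, 0],
  [0, 0, 0, 0, 0, 0],
  [0, 0, 0, 0, 0, 0],
  [0, 0, 0, 0, 0, 0],
  [0, 0, 0, 0, 0, 0],
  [0, 0, 0, 0, 0, 0],
  [0, 0, 0, 0, 0, 0],
], claw=60)

```text
clock: 18.95
eef_pos: [0.5418, 0.2909, 0.0831]
tcp_rot: [3.142, 0.0, 0.741]
wrist_force: [0.0, -0.4, -0.4]
opening: 0.697
```

```bash
cat > bub.py <<'E'
from h import *
import sys
def bub(name,x0,y0,x1,y1,out):
    im,K,T=cam(name)
    c=cv2.resize(im[y0:y1,x0:x1],None,fx=8,fy=8,interpolation=cv2.INTER_CUBIC); cv2.imwrite(out,c)
E
python3 - <<'E'
from bub import *
st()
bub("scene",345,275,392,315,"pics/b1.png");bub("side",245,245,292,285,"pics/b2.png")
cv2.imwrite("pics/b12.png",np.hstack([cv2.imread("pics/b1.png"),cv2.imread("pics/b2.png")]))
E
```

```text
t 18.95 p [0.5418 0.2909 0.0831] rpy [3.142 0.    0.741] F [ 0.  -0.4 -0.4] M [ 0.01  0.04 -0.02] op 0.697 q [-0.5   0.69 -0.14  1.73  0.13  0.73  0.04]
```

View pics/b12.png

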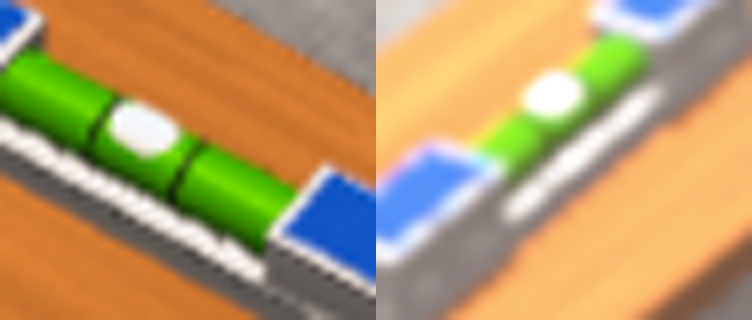

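From the enlarged crop I put the bubble at about -1.8 mm, inside the 4 mm limit. The hand is still round the wing, so I'll add 0.12 rad for margin.

Emit:
servo_tool([
  [0, 0, -1, 0, 0, 0],
  [0, 0, -1, 0, 0, 0],
  [0, 0, -1, 0, 0, 0],
  [0, 0, -1, 0, 0, 0],
  [0, 0, -1, 0, 0, 0],
  [0, 0, -1, 0, 0, 0],
  [0, 0, -1, 0, 0, 0],
  [0, 0, -1, 0, 0, 0.04],
  [0, 0, -1.2, 0, 0, 0.08],
  [0, 0, -1.5, 0, 0, 0.12],
], claw=0)

```text
clock: 20.05
eef_pos: [0.5429, 0.2923, 0.0851]
tcp_rot: [-3.141, -0.004, 0.62]
wrist_force: [7.6, 7.4, -4.2]
opening: 0.156
```

Emit:
servo_tool([
  [0, 0, 0, 0, 0, 0],
  [0, 0, 0, 0, 0, 0],
  [0, 0, 0, 0, 0, 0],
  [0, 0, 0, 0, 0, 0],
  [0, 0, 0, 0, 0, 0],
  [0, 0, 0, 0, 0, 0],
  [0, 0, 0, 0, 0, 0],
  [0, 0, 0, 0, 0, 0],
  [0, 0, 0, 0, 0, 0],
  [0, 0, 0, 0, 0, 0],
], claw=60)

```text
clock: 21.05
eef_pos: [0.5418, 0.291, 0.0846]
tcp_rot: [3.142, -0.0, 0.621]
wrist_force: [1.0, 0.3, -0.7]
opening: 0.703
```

Rising with the fingers closing, and moving over the knob-end pad with the camera square to the level.

Emit:
servo_tool([
  [0, 0, -20, 0, 0, 0],
  [0, 0, -50, 0, 0, 0],
  [0, 0, -85, 0, 0, -0.1],
  [-6, 10, -105, 0, 0, -0.24],
  [-16, 24, -110, 0, 0, -0.38],
  [-27, 40, -110, 0, 0, -0.52],
  [-38, 56, -110, 0, 0, -0.66],
  [-48, 72, -110, 0, 0, -0.8],
  [-56, 83, -110, 0, 0, -0.94],
  [-59, 88, -110, 0, 0, -1.08],
], claw=0)

```text
clock: 22.05
eef_pos: [0.5451, 0.1834, 0.1947]
tcp_rot: [3.142, 0.001, 1.705]
wrist_force: [-0.6, 1.1, 0.4]
opening: -0.002
```

Run:
```python
from bub import *
st()
im,K,T=cam("wrist");cv2.imwrite("pics/l1w.png",im)
bub("scene",345,275,392,315,"pics/b3.png")
im,K,T=cam("scene");q=lambda x,y:(x/3.8+260,y/3.75+230)
cv2.imwrite("pics/st2.png",cv2.resize(im[230:390,260:470],None,fx=3.8,fy=3.75,interpolation=cv2.INTER_CUBIC))
```

```text
t 22.05 p [0.5451 0.1834 0.1947] rpy [3.142e+00 1.000e-03 1.705e+00] F [-0.6  1.1  0.4] M [ 0.   -0.04  0.05] op -0.002 q [-0.15  0.51 -0.39  1.76  0.23  0.92  1.07]
```

View pics/l1w.png

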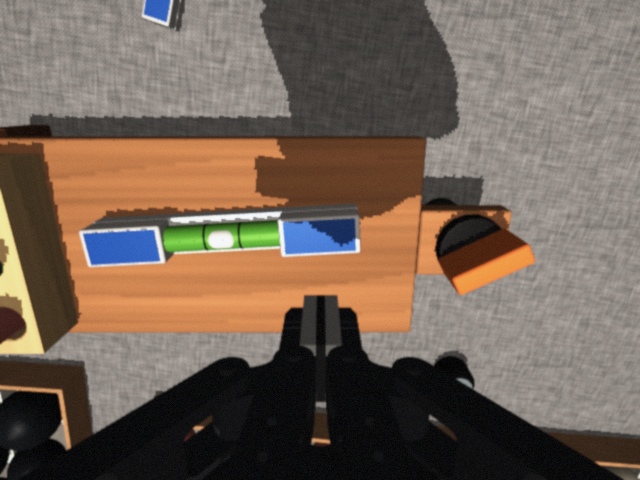

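View pics/b3.png

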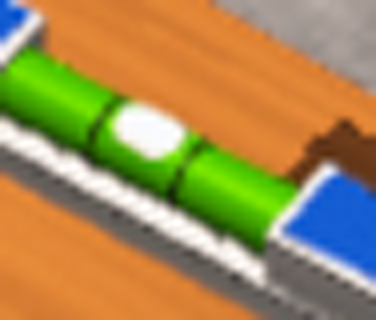

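View pics/st2.png

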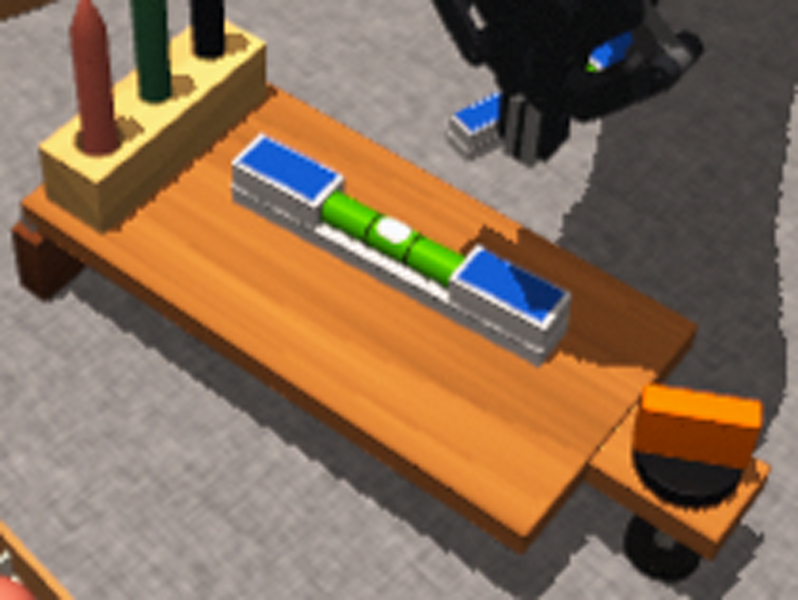

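Hand off, the bubble is centred: in the wrist view the lines are at columns 204 and 239 and the bubble at 220. Now pad_a.

Run:
```python
from bub import *
s=ctrl.observe()
im,K,T=cam("wrist");p=onz(np.r_[319.5,235],.100,K,T);pb=onz(np.r_[123,246],.1,K,T)
print(p,pb,np.linalg.norm(p-pb))
im2,K,T=cam("scene");q=lambda x,y:(x/3.8+260,y/3.75+230)
p2=onz(np.r_[q(512,287)],.100,K,T);pb2=onz(np.r_[q(288,170)],.1,K,T);print(p2,pb2)
a=(p+p2)/2;print(mv([a[0],a[1],.115],s["tcp_rot"][2]),a)
z=onz(np.r_[319.5,235],.1,*cam("wrist")[1:])
```

```text
[0.54161856 0.18387664 0.1       ] [0.56473018 0.05958672 0.1       ] 0.12642045857670742
[0.54481172 0.18569352 0.1       ] [0.56947999 0.05979178 0.1       ]
(array([-0.6, -1.8, 79.6]), array([-0., -0.,  0.])) [0.54321514 0.18478508 0.1       ]
```

Pad spacing is 126 mm (128 expected), and the two cameras agree to about 3 mm. Descending to 10 mm above the pad.

Emit:
servo_tool([
  [0, -1, 15, 0, 0, 0],
  [-0.6, -1.8, 32, 0, 0, 0],
  [-0.6, -1.8, 50, 0, 0, 0],
  [-0.6, -1.8, 65, 0, 0, 0],
  [-0.6, -1.8, 75, 0, 0, 0],
  [-0.6, -1.8, 81, 0, 0, 0],
  [-0.6, -1.8, 84, 0, 0, 0],
  [-0.6, -1.8, 84, 0, 0, 0],
  [-0.6, -1.8, 84, 0, 0, 0],
  [-0.6, -1.8, 84, 0, 0, 0],
], claw=0)

```text
clock: 23.35
eef_pos: [0.5436, 0.1843, 0.1111]
tcp_rot: [3.141, -0.0, 1.701]
wrist_force: [1.0, -0.0, 0.1]
opening: 0.003
```

Run:
```python
from bub import *
st()
im,K,T=cam("wrist");im2,_,_=cam("scene");im1,_,_=cam("side")
c=lambda i,x,y,w=80:cv2.resize(i[y:y+w,x:x+w],(300,300),interpolation=cv2.INTER_CUBIC)
cv2.imwrite("pics/p1.png",np.hstack([c(im1,220,220),c(im2,350,260)]))
cv2.imwrite("pics/p1w.png",im[160:400,100:500])
```

```text
t 23.35 p [0.5436 0.1843 0.1111] rpy [ 3.141 -0.     1.701] F [ 1.  -0.   0.1] M [ 0.07 -0.01  0.03] op 0.003 q [-0.18  0.61 -0.35  1.82  0.29  0.75  1.01]
```

View pics/p1.png

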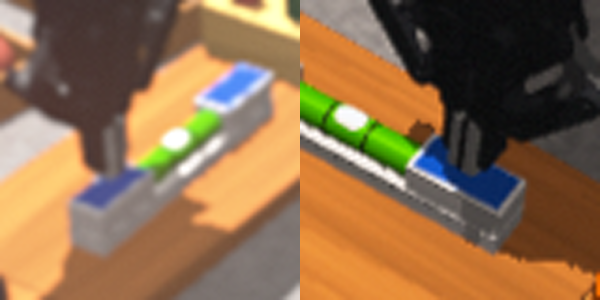

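View pics/p1w.png

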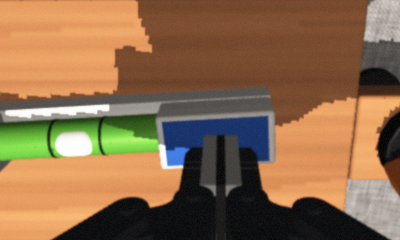

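The tip is over the middle of the pad and the bubble is between the lines. Creeping down.

Emit:
servo_tool([
  [0, 0, 1.5, 0, 0, 0],
  [0, 0, 3, 0, 0, 0],
  [0, 0, 4.5, 0, 0, 0],
  [0, 0, 6, 0, 0, 0],
  [0, 0, 7, 0, 0, 0],
  [0, 0, 8, 0, 0, 0],
  [0, 0, 8.5, 0, 0, 0],
  [0, 0, 9, 0, 0, 0],
  [0, 0, 9, 0, 0, 0],
  [0, 0, 9, 0, 0, 0],
])

```text
clock: 24.5
eef_pos: [0.5433, 0.1842, 0.1016]
tcp_rot: [3.142, 0.0, 1.701]
wrist_force: [-0.0, 0.7, 0.2]
opening: 0.002
```

```bash
python3 -c "
from h import *
st()"
```

```text
t 24.5 p [0.5433 0.1842 0.1016] rpy [3.142 0.    1.701] F [-0.   0.7  0.2] M [-0.01  0.02 -0.05] op 0.002 q [-0.19  0.63 -0.34  1.83  0.3   0.73  1.01]
```

Emit:
servo_tool([
  [0, 0, 0.2, 0, 0, 0],
  [0, 0, 0.4, 0, 0, 0],
  [0, 0, 0.6, 0, 0, 0],
  [0, 0, 0.8, 0, 0, 0],
  [0, 0, 1.0, 0, 0, 0],
  [0, 0, 1.2, 0, 0, 0],
  [0, 0, 1.3, 0, 0, 0],
  [0, 0, 1.4, 0, 0, 0],
  [0, 0, 1.5, 0, 0, 0],
  [0, 0, 1.5, 0, 0, 0],
])

```text
clock: 25.5
eef_pos: [0.5433, 0.1842, 0.1001]
tcp_rot: [-3.142, -0.0, 1.701]
wrist_force: [-0.3, -0.0, -0.2]
opening: -0.001
```

Emit:
servo_tool([
  [0, 0, 0.1, 0, 0, 0],
  [0, 0, 0.2, 0, 0, 0],
  [0, 0, 0.3, 0, 0, 0],
  [0, 0, 0.4, 0, 0, 0],
  [0, 0, 0.5, 0, 0, 0],
  [0, 0, 0.6, 0, 0, 0],
  [0, 0, 0.7, 0, 0, 0],
  [0, 0, 0.8, 0, 0, 0],
  [0, 0, 0.8, 0, 0, 0],
  [0, 0, 0.8, 0, 0, 0],
])

```text
clock: 26.5
eef_pos: [0.5434, 0.1843, 0.0997]
tcp_rot: [3.141, -0.0, 1.701]
wrist_force: [-2.9, -0.9, 9.8]
opening: 0.001
```

Contact at 9.8 N, which is near the top of the range. Backing off slightly to about 7.5 N.

Emit:
servo_tool([
  [0, 0, -0.1, 0, 0, 0],
  [0, 0, -0.1, 0, 0, 0],
  [0, 0, -0.1, 0, 0, 0],
  [0, 0, -0.1, 0, 0, 0],
  [0, 0, -0.1, 0, 0, 0],
  [0, 0, -0.1, 0, 0, 0],
  [0, 0, -0.1, 0, 0, 0],
  [0, 0, -0.1, 0, 0, 0],
  [0, 0, -0.1, 0, 0, 0],
  [0, 0, -0.1, 0, 0, 0],
])

```text
clock: 27.5
eef_pos: [0.5434, 0.1843, 0.0998]
tcp_rot: [3.141, -0.0, 1.701]
wrist_force: [-1.5, -0.6, 8.3]
opening: -0.001
```

Run:
```python
from bub import *
st()
for i in range(3):
    im,K,T=cam("wrist"); print(ctrl.observe()["wrist_force"].round(1))
im2,_,_=cam("scene");im1,_,_=cam("side");st()
cv2.imwrite("pics/f1.png",np.vstack([np.hstack([cv2.resize(im2[270:320,340:405],(400,308),interpolation=cv2.INTER_CUBIC),cv2.resize(im[230:330,80:210],(400,308),interpolation=cv2.INTER_CUBIC)])]))
cv2.imwrite("pics/f1s.png",im2)
```

```text
t 27.5 p [0.5434 0.1843 0.0998] rpy [ 3.141 -0.     1.701] F [-1.5 -0.6  8.3] M [-0.16  0.45 -0.01] op -0.001 q [-0.19  0.63 -0.34  1.83  0.3   0.73  1.01]
[-1.5 -1.2  9.6]
[-2.5 -1.3  8.2]
[-1.8 -1.4  7.3]
t 27.75 p [0.5434 0.1843 0.0998] rpy [3.141 0.    1.701] F [-2.1 -2.2  8.7] M [-0.19  0.48  0.02] op -0.003 q [-0.19  0.63 -0.34  1.83  0.3   0.73  1.01]
```

View pics/f1.png

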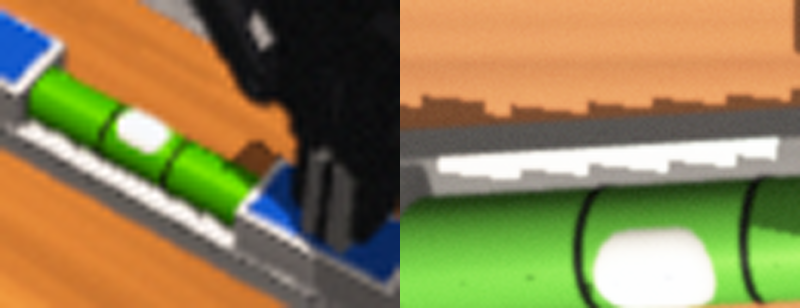

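View pics/f1s.png

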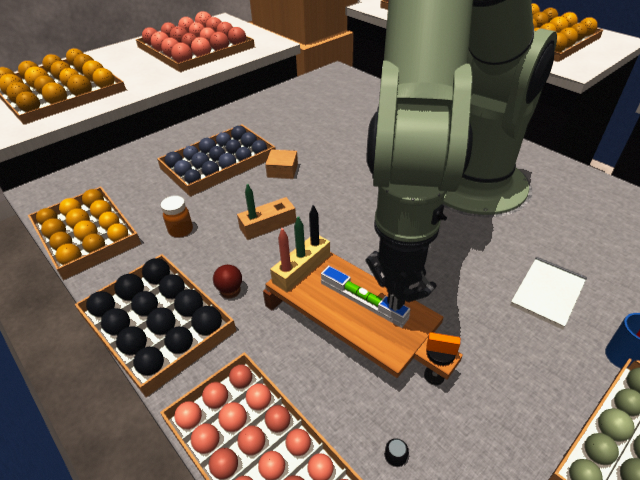

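While pressing, the bubble stays between the lines (crop lines 578 and 743, bubble 653, so about -1 mm). The force averages about 8.4 N with noise, so I'll ease it slightly for margin and then hand in.

Emit:
servo_tool([
  [0, 0, -0.05, 0, 0, 0],
  [0, 0, -0.05, 0, 0, 0],
  [0, 0, -0.05, 0, 0, 0],
  [0, 0, -0.05, 0, 0, 0],
  [0, 0, -0.05, 0, 0, 0],
  [0, 0, -0.05, 0, 0, 0],
  [0, 0, -0.05, 0, 0, 0],
  [0, 0, -0.05, 0, 0, 0],
  [0, 0, -0.05, 0, 0, 0],
  [0, 0, -0.05, 0, 0, 0],
])

```text
clock: 28.75
eef_pos: [0.5434, 0.1843, 0.0998]
tcp_rot: [3.141, -0.0, 1.701]
wrist_force: [-1.3, -1.1, 8.8]
opening: -0.001
```

Run:
```python
from bub import *
F=[]
for i in range(6):
    im,K,T=cam("wrist"); F.append(ctrl.observe()["wrist_force"][2])
print(np.round(F,1),np.mean(F));st()
cv2.imwrite("pics/f2.png",cv2.resize(im[230:330,80:210],(520,400)))
if 5.8<np.mean(F)<9: print(ctrl.job_done())
```

```text
[7.4 8.5 7.3 7.8 7.8 8.7] 7.932379820170539
t 29.05 p [0.5434 0.1843 0.0998] rpy [ 3.141 -0.     1.701] F [-2.2 -1.3  8.7] M [-0.15  0.42 -0.02] op 0.001 q [-0.19  0.63 -0.34  1.83  0.3   0.73  1.01]
the job is handed in; nothing more can be done
None
```

View pics/f2.png

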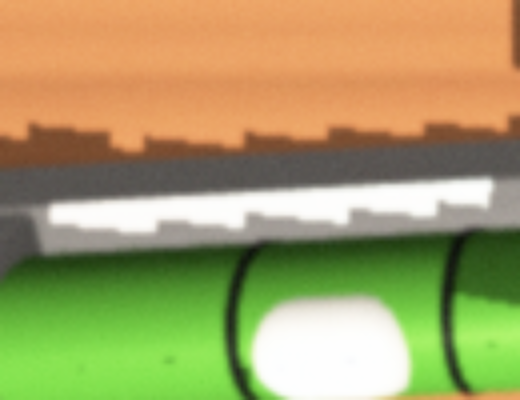

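The job is handed in at 29 s, with the arm still pressing the level; no verdict was reported.

- **Wand:** the pink wand stands point up in the wooden holder's empty hole, leaning slightly.
- **Levelling:** I turned the orange knob about 1.32 rad clockwise. With the hand off the level, the bubble settled about 1 mm short of the middle, between the lines.
- **Pressing:** the closed fingers press pad_a, the pad at the level's knob end. The mean of the last six readings was 7.9 N (7.3 to 8.7 N), and the bubble was still about 1 mm from the middle in the last wrist picture.
- **Other goods:** in the last scene picture the green wand, ball, jar, box, loupe and the small look-alike level are where they were.
- **Checks that disagreed:** the side view put the hole about 4 to 5 mm from where the calibration predicted. I corrected the wand by 3.5 mm from the wrist view before inserting it, and it went in without contact. Gripping the knob briefly showed 20 N upward, probably from touching its disc, and I eased up before turning.

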